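Line up the stray sample pot with its batch

ROBOT

A 6-joint arm with a two-finger parallel gripper is mounted at the origin on the work surface. World frame = base frame: x ahead of the robot, y to its left, z up, the work surface at z = 0. Lengths are in m, angles in rad, forces in N, time in s.
With the tool pointing down it reaches from about 0.35 to 0.85 m from the base axis. Payload 8.1 kg.
Tool frame: the origin (TCP) lies at the very end of the fingers, on their centre line; the grasp point (between the pads) lies 19 mm behind it; z points along the fingers, y is the line along which they close (so a half turn about z gives the same grasp; the last joint's range is limited). The gripper opens to 93 mm and grips with 3 to 60 N. Pads are 15 mm wide; open, the fingers measure 128 mm over their backs; the gripper's body (75 mm by 188 mm) begins 65 mm behind the grasp point.
Start: joints at [1.19, 0.13, 1.488, -0, 1.523, -0.085], TCP at [0.175, 0.574, 0.19] pointing down, gripper open.
Joint ranges: [-2.96, 2.96], [-0.89, 2.26], [0.02, 2.5], [-1.34, 4.48], [0, 2.73], [-2.66, 2.66]. Speed limits (rad/s): [2.39, 2.39, 2.79, 3.14, 3.14, 3.14].

INTERFACE

Orientations are given as a rotation vector (axis times angle).
In Python, from plant import monitor, eyes, ticket gives the robot as it stands.
- The arm moves only by the tool arm_command, never from a script. Its argument "deltas" is a list that holds one entry, the list of rows, each a list of 6 numbers: the shift along the world's x, y, z in cm, then the turn, a rotation vector about the world's x, y, z in degrees. In form: [[[tx, ty, tz, rx, ry, rz], ...]]. A call has 1 to 12 rows; each row shifts and turns the commanded pose from where the row before left it; what a row does not reach is not made up. A row lasts 1/12 s, in which the tool goes at most 41.7 mm and 7.16 degrees, less where a joint would pass 70% of its speed; a pose out of reach is approached as far as the arm can. A call is refused whole if a number of a shift passes 4.17 or a number of a turn 7.16, either way. A call with a gripper value outside its range is refused whole. "gripper" is the opening, from -1 (shut) to 1 (fully open), set as the call begins (left out, the last holds). The fingers move at their own pace and stop on an object; "squeeze" is the grip in N (left out, the last holds). Time passes only in rows, so rows that do not move let the fingers close. It gives the time, the measured TCP pose, the force, the opening and the grip force at its end, in the units of the state.
- monitor.read_state(): the state, without advancing time (a new reading comes with each control period).
- eyes.read_camera(name): name is "side" or "top" or "wrist"; returns the picture (400x640x3 uint8, blue, green, red); there is no depth.
- eyes.camera_model(name): a dict with "fx", "fy", "cx", "cy" (pixels), "rvec" (rotation vector, rad) and "tvec" (3), from world to camera coordinates, as OpenCV has them. Camera axes: x right, y down, z forward; pixel columns grow to the right and rows downward; lengths in m; the calibration is good to about 2 mm. A picture is of the moment at which its call begins: read the wrist's pose just before it. camera_model takes no time and is no camera call; for the wrist camera it gives the pose at the moment of the call.
- ticket.close_job(): hands the job in; it is judged then, once.
The state is a dict: "t": time; "q": joint angles; "dq": joint speeds; "joint_torque": joint torques, N m; "tool_pos": TCP position; "orientation": TCP orientation; "force": force on the tool from outside, world axes, zero at the start; "wrist_torque": the same for the moment, N m; "opening": finger opening in m; "gripper_force": force on a finger pad.
Only numpy, scipy, OpenCV 4.12 (cv2) and the standard library are available. Lean on these libraries where they do the work, as an engineer would, in place of code of your own. Each camera call takes 0.05 s, during which the arm holds its last target. There are 200 camera calls.

TASK

One squat sample pot has been left among the tall jars in the grey rack. Lift it out, stand it gently on the tilting tray with the other squat pots, let go of it, then raise the tray's handle right up to its stop so that all four pots slide down and stand in a single row against the fence, and lower the tray gently back flat. Leave the tall jars in their cells and do not disturb the other things on the bench.

Things in the scene. Friction and masses are not known exactly. Their poses are not given: they have to be found in the camera images.
- stray: the stray squat sample pot in the rack: white plastic with a yellow screw cap, just like the pots on the tray, 30 mm in diameter, 40 mm high (the tall jars round it are 68 mm), about 45 g; it starts in one of the four middle-of-side cells; origin at the centre of its underside, z up
- rack: fixed grey plastic rack, 117 x 117 mm, of 3 x 3 square cells at 38 mm pitch (35 mm clear), its centre cell empty and the other eight occupied; cell floors 4 mm and the tops of its thin walls 17 mm above the bench; neighbouring containers are only 8 mm apart; origin at the centre of its underside, x and y along its sides
- tray_base: fixed base under the tilting tray, 250 x 190 mm; origin on the bench under it, 85 mm in -y from the hinge line; its x runs along the fence, its y points towards the fence
- tray (a joint): tilt of the polished aluminium tray, rad: 0 flat, 0.45 on its upper stop; lifting the handle raises it. The hinge runs along the foot of the fence, parallel to point fence's x and 4 mm below it, 14 mm above the bench. The tray weighs 0.5 kg, turns freely and falls back if let go; the smooth pots begin to slide between 0.15 and 0.3 rad
- fence (a point): middle of the foot of the fence's inner face, at the tray's floor (18 mm above the bench when flat); tilts with the tray; x runs along the fence, y points out through the fence, z is square to the floor. Clear floor: x -115 to +115 mm, y -172 to 0 mm. Above the floor: fence 30 mm high, end walls (at the x ends) 14 mm, lip on the handle side 5 mm
- tray_handle (a point): middle of the tray's handle, a round steel bar 10 mm thick and 110 mm long, parallel to the fence (x) and across the tray from it, with 35 mm clear from the bar to the tray's lip; 215 mm from the hinge line and, flat, 40 mm above the bench; can be pinched from above and turns between the fingers
- pot1: squat sample pot already standing on the tray: white plastic with a yellow screw cap, 30 mm in diameter, 40 mm high, about 45 g; origin at the centre of its underside, z up
- pot2: squat sample pot already standing on the tray: white plastic with a yellow screw cap, 30 mm in diameter, 40 mm high, about 45 g; origin at the centre of its underside, z up
- pot3: squat sample pot already standing on the tray: white plastic with a yellow screw cap, 30 mm in diameter, 40 mm high, about 45 g; origin at the centre of its underside, z up
- tall1: tall sample jar standing in the rack: white plastic with a yellow screw cap, 30 mm in diameter, 68 mm high; origin at the centre of its underside, z up. A bystander, must stay in its cell
- tall2: tall sample jar standing in the rack: white plastic with a yellow screw cap, 30 mm in diameter, 68 mm high; origin at the centre of its underside, z up. A bystander, must stay in its cell
- tall3: tall sample jar standing in the rack: white plastic with a yellow screw cap, 30 mm in diameter, 68 mm high; origin at the centre of its underside, z up. A bystander, must stay in its cell
- tall4: tall sample jar standing in the rack: white plastic with a yellow screw cap, 30 mm in diameter, 68 mm high; origin at the centre of its underside, z up. A bystander, must stay in its cell
- tall5: tall sample jar standing in the rack: white plastic with a yellow screw cap, 30 mm in diameter, 68 mm high; origin at the centre of its underside, z up. A bystander, must stay in its cell
- tall6: tall sample jar standing in the rack: white plastic with a yellow screw cap, 30 mm in diameter, 68 mm high; origin at the centre of its underside, z up. A bystander, must stay in its cell
- tall7: tall sample jar standing in the rack: white plastic with a yellow screw cap, 30 mm in diameter, 68 mm high; origin at the centre of its underside, z up. A bystander, must stay in its cell
- bottle: bystander: loose white bottle, 48 mm in diameter, 95 mm high; origin at the centre of its underside
- block: bystander: loose aluminium heating block with small dark wells, 54 x 36 x 28 mm; origin at the centre of its underside
- beaker: bystander: small loose white open beaker, 38 mm in diameter, 45 mm high; origin at the centre of its underside
Not all that is in view belongs to the job. What is shaped like the pot1 but green or red is not meant.

How it is judged:
On the way, in this order (a step that is already met when the one before it is completed fails the run):
1. the stray pot stands upright on the flat tray, let go (x of stray in the frame of fence between -0.118 and 0.118 m and z of stray in the frame of fence between -0.004 and 0.005 m and angle between stray's own z axis and vertical below 0.15 rad and y of stray in the frame of fence between -0.175 and 0 m and value of joint tray below 0.05 rad and contact force between the fingers and stray below 0.1 N), for 0.2 s.
2. the tray is raised to its stop (over 0.38 of 0.45 rad) (value of joint tray above 0.38 rad), for 0.1 s.
At the end, for the whole second after the job is handed in: The tray lies flat again (within 0.03 rad), and all four squat pots stand upright and at rest on its floor in one row, each within 7 mm of touching the fence (axis within 22 mm of its face) (value of joint tray below 0.03 rad and x of stray in the frame of fence between -0.118 and 0.118 m and z of stray in the frame of fence between -0.004 and 0.005 m and angle between each of stray, pot1, pot2, pot3's own z axis and vertical below 0.15 rad and y of stray in the frame of fence between -0.022 and 0 m and linear speed of each of stray, pot1, pot2, pot3 below 0.02 m/s and x of pot1 in the frame of fence between -0.118 and 0.118 m and z of pot1 in the frame of fence between -0.004 and 0.005 m and y of pot1 in the frame of fence between -0.022 and 0 m and x of pot2 in the frame of fence between -0.118 and 0.118 m and z of pot2 in the frame of fence between -0.004 and 0.005 m and y of pot2 in the frame of fence between -0.022 and 0 m and x of pot3 in the frame of fence between -0.118 and 0.118 m and z of pot3 in the frame of fence between -0.004 and 0.005 m and y of pot3 in the frame of fence between -0.022 and 0 m).
It fails at once if a tall jar is tipped over (0.5 rad) or taken out of its place (moved 20 mm) (angle between any of tall1, tall2, tall3, tall4, tall5, tall6, tall7's own z axis and vertical above 0.5 rad or distance of any of tall1, tall2, tall3, tall4, tall5, tall6, tall7 from where it was at the start of the episode above 0.02 m).
It fails at once if the bottle, block or beaker is moved by more than 20 mm or tipped (distance of any of bottle, block, beaker from where it was at the start of the episode above 0.02 m or angle between any of bottle, block, beaker's own z axis and vertical above 0.5 rad).
It fails at once if the stray pot is dropped: loose more than 20 mm above the tray's floor (z of stray in the frame of fence above 0.02 m and distance of stray from where it was at the start of the episode above 0.06 m and contact force between anything else and stray below 0.01 N).
It fails at once if the tray is dropped instead of lowered (falls faster than 2.5 rad/s) (velocity of joint tray below -2.5 rad/s).
It also fails if it takes over 53 s, if anything falls off the work surface, if the arm or the gripper's body presses on something with over 40 N, if the wrist force passes 120 N, or if a joint passes its speed limit or range.

## Working session

There is one attempt and no reset: what is moved stays moved. The work goes in short steps, Python scripts to look and compute and a tool call to move; the robot and the scene stay as the last step left them, time stands still between calls to the robot, and variables do not carry over. Pictures are saved under pics/ and viewed, at most 10 in all, crops included, and the job is handed in when it is done.

Besides the shell and the picture viewer there is one more tool, called after "Emit:" as name(argument=value, ...), one argument or row to a line, values as JSON. arm_command: Moves the arm, as the interface text tells. Its arguments: {"type":"object","properties":{"deltas":{"type":"array"},"gripper":{"type":"number"},"squeeze":{"type":"number"}},"required":["deltas"]}

```bash
ls; mkdir -p pics; cat > h.py <<'E'
import numpy as np, cv2
from plant import monitor, eyes, ticket
def cam(n):
    m=eyes.camera_model(n); R=cv2.Rodrigues(np.array(m["rvec"],float))[0]; t=np.array(m["tvec"],float).ravel()
    return m,R,t
def ray(n,u,v,z,c=None):
    m,R,t=c or cam(n); d=R.T@np.array([(u-m["cx"])/m["fx"],(v-m["cy"])/m["fy"],1]); o=-R.T@t
    return o+d*(z-o[2])/d[2]
def proj(n,p,c=None):
    m,R,t=c or cam(n); q=R@np.array(p,float)+t
    return np.array([m["fx"]*q[0]/q[2]+m["cx"],m["fy"]*q[1]/q[2]+m["cy"]])
E
python3 - <<'E'
from h import *
for n in ["top","side"]:
    cv2.imwrite(f"pics/{n}0.png",eyes.read_camera(n)); m,R,t=cam(n); print(n,m["fx"],-R.T@t,R[2])
print(monitor.read_state())
E
```

```text
pics
top 445.55353980756087 [ 0.48938206 -0.00201667  0.97270016] [ 0.06415293 -0.01442721 -0.99783579]
side 444.0517605781873 [0.42425489 0.76616653 0.65634637] [ 0.12320742 -0.77976021 -0.61383544]
{'t': 0.1, 'q': array([ 1.18961928e+00,  1.31097417e-01,  1.48916173e+00,  3.78606316e-05,
        1.52301145e+00, -8.53785202e-02]), 'dq': array([-0.00015843, -0.00086259, -0.00354123,  0.00103118, -0.0008352 ,
        0.00054899]), 'joint_torque': array([ 2.02335781e-03, -5.61347401e+01, -4.93092692e+01,  7.71051832e-02,
        2.92550650e-02, -1.23468322e-05]), 'tool_pos': array([0.17464392, 0.5734328 , 0.18919011]), 'orientation': array([-4.62887277e-01, -3.10687385e+00,  2.55024768e-03]), 'force': array([ 0.26536814, -0.12184041,  0.81016669]), 'wrist_torque': array([-0.05181162,  0.01566734, -0.02387462]), 'gripper_force': 0.0, 'opening': 0.09332849806375462}
```

View pics/top0.png

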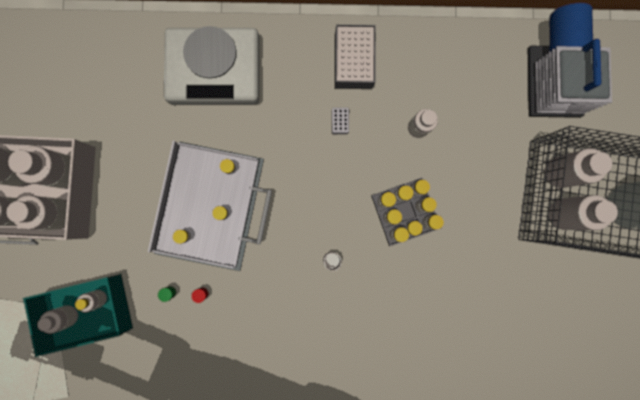

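View pics/side0.png

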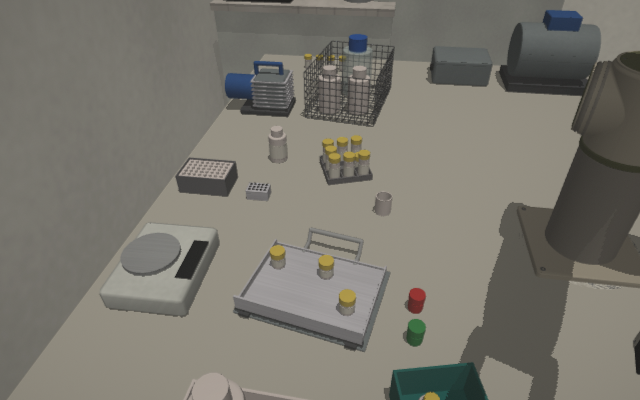

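The tray is at about (207,206), with its fence on the left and its handle on the right near (264,216). Its pots are at (227,166), (220,213) and (180,237). The rack is at (408,212), and the caps need measuring to tell which one is the stray.

```bash
cat > m.py <<'E'
from h import *
im=cv2.imread("pics/top0.png"); c=cam("top")
hsv=cv2.cvtColor(im,cv2.COLOR_BGR2HSV)
mk=cv2.inRange(hsv,(18,110,90),(35,255,255))
big=cv2.resize(mk,None,fx=1,fy=1)
n,l,s,ce=cv2.connectedComponentsWithStats(mk)
for i in range(1,n):
    if s[i,4]>15:
        u,v=ce[i]; h=.058 if u<300 else .072
        print(np.round(ce[i],1),s[i,4:],"tall",ray("top",u,v,h,c)[:2].round(4),"squat",ray("top",u,v,.058 if u<300 else .044,c)[:2].round(4))
cs=cv2.resize(im[120:280,140:460],None,fx=2.5,fy=2.5,interpolation=cv2.INTER_CUBIC); cv2.imwrite("pics/crop0.png",cs)
si=cv2.imread("pics/side0.png")[125:195,310:390]; cv2.imwrite("pics/crop1.png",cv2.resize(si,None,fx=6,fy=6,interpolation=cv2.INTER_CUBIC))
E
python3 m.py
```

```text
[226.9 165.8] [156] tall [0.6142 0.1646] squat [0.6142 0.1646]
[421.9 186.6] [178] tall [ 0.5753 -0.2351] squat [ 0.578  -0.2424]
[405.4 192.2] [191] tall [ 0.5634 -0.2014] squat [ 0.5657 -0.2076]
[388.1 199. ] [184] tall [ 0.5491 -0.1661] squat [ 0.551  -0.1712]
[428.6 204.2] [180] tall [ 0.5396 -0.2487] squat [ 0.5412 -0.2563]
[219.6 212.6] [157] tall [0.5175 0.177 ] squat [0.5175 0.177 ]
[394.  216.4] [191] tall [ 0.5139 -0.1782] squat [ 0.5147 -0.1837]
[435.6 221.6] [180] tall [ 0.5043 -0.2627] squat [ 0.5048 -0.2708]
[407.8 231. ] [370] tall [ 0.4847 -0.2062] squat [ 0.4845 -0.2125]
[180.1 236.1] [162] tall [0.4687 0.256 ] squat [0.4687 0.256 ]
[ 80.4 304. ] [104] tall [0.3302 0.4513] squat [0.3302 0.4513]
```

```bash
python3 - <<'E'
from h import *
a=cv2.imread("pics/crop0.png");b=cv2.imread("pics/crop1.png")
o=np.zeros((600,800,3),np.uint8); o[:400]=a
b=cv2.resize(b,(228,200)); o[400:,:228]=b
s=cv2.imread("pics/side0.png")[220:345,230:400]; o[400:,300:572]=cv2.resize(s,(272,200))
cv2.imwrite("pics/combo.png",o)
E
```

```text
(no output)
```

View pics/combo.png

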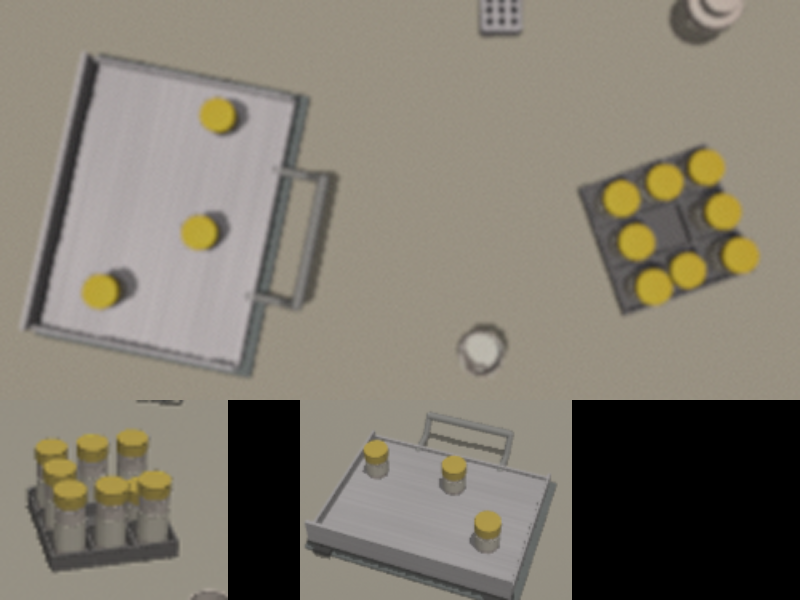

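The side view shows a low cap hidden between the two tall corner jars on the base side. So the stray is in the rack's -x middle cell, at about (415,228) in the top view.

```bash
cat > m2.py <<'E'
from h import *
c=cam("top"); P=lambda X,Y,z: ray("top",140+X/2.5,120+Y/2.5,z,c)[:2]
print("stray squat", P(688,270,.044)+0)
# handle ends, fence top inner edge, outer
h1,h2=P(325,176,.045),P(298,304,.045); print("handle",h1,h2,"mid",(h1+h2)/2,np.linalg.norm(h1-h2))
f1,f2=P(93,56,.048),P(33,328,.048); print("fence",f1,f2)
# lip corners of floor
print("corner lip", P(297,97,.023),P(240,368,.023))
ex=(f1-f2)/np.linalg.norm(f1-f2); ex2=(h1-h2)/np.linalg.norm(h1-h2)
print("ang",np.degrees(np.arctan2(ex[1],ex[0])),np.degrees(np.arctan2(ex2[1],ex2[0])))
for a in [-11.0,-11.5,-12,-12.5]:
    a=np.radians(a); X=np.array([np.cos(a),np.sin(a)]); Y=np.array([-X[1],X[0]])
    hm=(h1+h2)/2; F=hm+Y*.2134   # fence ~ hinge line
    print(np.degrees(a),"fence origin",F,"f1f2 in fence",[((q-F)@X,(q-F)@Y) for q in (f1,f2)])
    for p in [(.6142,.1646),(.5175,.177),(.4687,.256)]:
        d=np.array(p)-F; print("  pot",(d@X).round(4),(d@Y).round(4))
E
python3 m2.py
```

```text
stray squat [ 0.49102328 -0.22806338]
handle [0.56555811 0.0759629 ] [0.45893748 0.09630976] mid [0.51224779 0.08613633] 0.1085447087256185
fence [0.66317492 0.27097558] [0.43683618 0.31283622]
corner lip [0.63501463 0.1030586 ] [0.40385538 0.14641661]
ang -10.47827489854758 -10.804090556602086
-11.0 fence origin [0.55296643 0.29561557] f1f2 in fence [(np.float64(0.11288517527303475), np.float64(-0.00315852194091631)), (np.float64(-0.1172824639865055), np.float64(-0.005254445149247146))]
  pot 0.0851 -0.1169
  pot -0.0122 -0.1232
  pot -0.0752 -0.055
-11.5 fence origin [0.55479291 0.29525226] f1f2 in fence [(np.float64(0.11104619722994669), np.float64(-0.0021814308029246025)), (np.float64(-0.11909438780288426), np.float64(-0.0062858402794972405))]
  pot 0.0843 -0.1162
  pot -0.013 -0.1233
  pot -0.0765 -0.0556
-12.000000000000002 fence origin [0.55661615 0.29487303] f1f2 in fence [(np.float64(0.1091987625890067), np.float64(-0.0012204247767431994)), (np.float64(-0.12089724212053922), np.float64(-0.007333007954885127))]
  pot 0.0834 -0.1155
  pot -0.0138 -0.1234
  pot -0.0779 -0.0563
-12.5 fence origin [0.55843601 0.2944779 ] f1f2 in fence [(np.float64(0.10734301203951531), np.float64(-0.0002755770467016394)), (np.float64(-0.12269088964513401), np.float64(-0.008395868429538014))]
  pot 0.0826 -0.1147
  pot -0.0145 -0.1236
  pot -0.0793 -0.057
```

Emit:
arm_command(
  deltas=[
    [[2.0,-3.34,0,0,0,-2.17],[2.0,-3.34,0,0,0,-2.17],[2.0,-3.34,0,0,0,-2.17],[2.0,-3.34,0,0,0,-2.17],[2.0,-3.34,0,0,0,-2.17],[2.0,-3.34,0,0,0,-2.17],[2.0,-3.34,0,0,0,-2.17],[2.0,-3.34,0,0,0,-2.17],[2.0,-3.34,0,0,0,-2.17],[2.0,-3.34,0,0,0,-2.17],[2.0,-3.34,0,0,0,-2.17],[2.0,-3.34,0,0,0,-2.17]],
  ],
  gripper=0.16,
)

```text
t: 1.1
tool_pos: [0.4152, 0.1713, 0.1899]
orientation: [-1.154, -2.922, 0.0]
force: [0.0, -0.3, 0.7]
opening: 0.0541
gripper_force: 0.0
```

Emit:
arm_command(
  deltas=[
    [[0.63,-3.34,0,0,0,-2.17],[0.63,-3.34,0,0,0,-2.17],[0.63,-3.34,0,0,0,-2.17],[0.63,-3.34,0,0,0,-2.17],[0.63,-3.34,0,0,0,-2.17],[0.63,-3.34,0,0,0,-2.17],[0.63,-3.34,0,0,0,-2.17],[0.63,-3.34,0,0,0,-2.17],[0.63,-3.34,0,0,0,-2.17],[0.63,-3.34,0,0,0,-2.17],[0.63,-3.34,0,0,0,-2.17],[0,0,0,0,0,0]],
  ],
)

```text
t: 2.1
tool_pos: [0.484, -0.1993, 0.1894]
orientation: [1.739, 2.616, -0.003]
force: [0.8, -0.6, -0.0]
opening: 0.0538
gripper_force: 0.0
```

```bash
python3 - <<'E'
from h import *
s=monitor.read_state(); c=cam("wrist"); im=eyes.read_camera("wrist"); cv2.imwrite("pics/w0.png",im)
print(s["t"],s["tool_pos"],s["orientation"],s["opening"],s["force"],proj("wrist",(.491,-.228,.044),c),proj("wrist",s["tool_pos"],c))
R=cv2.Rodrigues(s["orientation"])[0]; print(R[:,1],R[:,2])
mk=cv2.inRange(cv2.cvtColor(im,cv2.COLOR_BGR2HSV),(18,110,90),(35,255,255))
n,l,st,ce=cv2.connectedComponentsWithStats(mk)
for i in range(1,n):
    if st[i,4]>50:
        w=st[i,:4]; print(ce[i].round(),st[i],ray("wrist",*ce[i],.072,c)[:2].round(4),ray("wrist",*ce[i],.044,c)[:2].round(4))
E
```

```text
2.1 [ 0.4839578  -0.19934747  0.18936658] [ 1.73889065  2.6162694  -0.00294183] 0.053774401966467184 [ 0.79682161 -0.55288627 -0.00712149] [315.53206043 208.06699984] [320.26025645 227.44590517]
[ 0.92199506  0.38719884 -0.00147264] [-9.05563702e-04 -1.64699035e-03 -9.99998234e-01]
[314. 193.] [ 299  166   30   56 1281] [ 0.4802 -0.2063] [ 0.4823 -0.2126]
[352. 182.] [338 167  30  30 715] [ 0.5115 -0.1804] [ 0.5164 -0.1845]
[388. 184.] [374 169  30  31 728] [ 0.5459 -0.1684] [ 0.5539 -0.1713]
[386. 219.] [371 205  30  29 686] [ 0.5598 -0.203 ] [ 0.5691 -0.2091]
[311. 249.] [298 235  28  29 645] [ 0.5016 -0.2642] [ 0.5056 -0.2757]
[347. 250.] [333 236  29  29 647] [ 0.5367 -0.2503] [ 0.5439 -0.2606]
[193. 309.] [188 279  12  58 315] [ 0.4066 -0.3834] [ 0.4021 -0.4056]
[444. 310.] [438 280  11  57 273] [ 0.6672 -0.2738] [ 0.6861 -0.2862]
[558. 361.] [539 352  40  27 288] [ 0.824  -0.2828] [ 0.857 -0.296]
[578. 359.] [563 352  33  22 177] [ 0.8445 -0.2713] [ 0.8793 -0.2835]
```

View pics/w0.png

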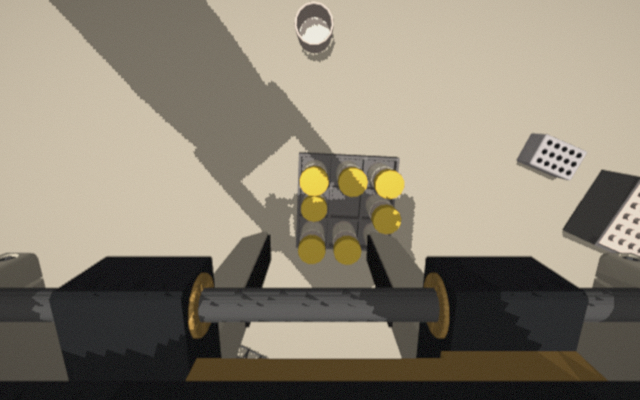

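The stray's cap is at (314,208) in the wrist view. It is visibly lower and smaller than the tall caps, and it lies within 1.5 px of the prediction.

Emit:
arm_command(
  deltas=[
    [[0.2,-0.97,0,0,0,-0.5],[0.2,-0.97,0,0,0,-0.5],[0.2,-0.97,0,0,0,-0.5],[0,0,-2,0,0,0],[0,0,-2,0,0,0],[0,0,-2,0,0,0],[0,0,-2,0,0,0],[0,0,-1,0,0,0],[0,0,0,0,0,0],[0,0,0,0,0,0]],
  ],
)

```text
t: 2.98
tool_pos: [0.4901, -0.2232, 0.1002]
orientation: [-1.764, -2.599, 0.0]
force: [-0.4, 0.3, 0.2]
opening: 0.0537
gripper_force: 0.0
```

```bash
python3 - <<'E'
from h import *
s=monitor.read_state(); c=cam("wrist"); im=eyes.read_camera("wrist"); cv2.imwrite("pics/w1.png",im)
print(s["t"],s["tool_pos"],s["orientation"],proj("wrist",(.490,-.2285,.044),c),proj("wrist",s["tool_pos"],c))
E
```

```text
2.9833 [ 0.49009995 -0.22319     0.10022685] [-1.76405521e+00 -2.59869587e+00  1.57674290e-04] [317.35290316 210.16706888] [320.1912806  227.45513503]
```

View pics/w1.png

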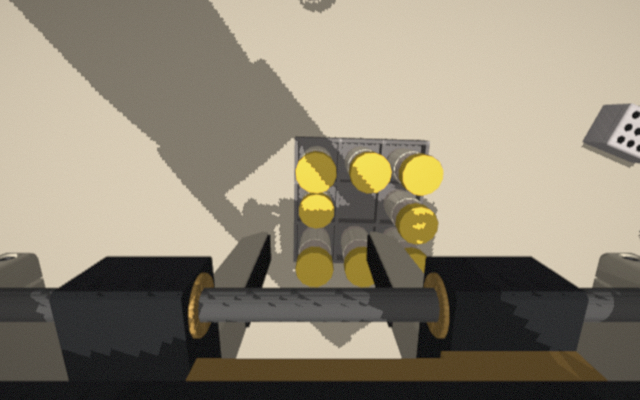

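Emit:
arm_command(
  deltas=[
    [[0,-0.53,0,0,0,0],[0,0,0,0,0,0],[0,0,-1.5,0,0,0],[0,0,-1.5,0,0,0],[0,0,-1.5,0,0,0],[0,0,-1.5,0,0,0],[0,0,-1,0,0,0],[0,0,-0.6,0,0,0],[0,0,-0.3,0,0,0],[0,0,0,0,0,0],[0,0,0,0,0,0]],
  ],
)

```text
t: 3.95
tool_pos: [0.4907, -0.2289, 0.0219]
orientation: [1.764, 2.598, 0.0]
force: [-0.7, -0.4, 0.1]
opening: 0.0537
gripper_force: 0.0
```

Emit:
arm_command(
  deltas=[
    [[0,0,-0.1,0,0,0],[0,0,0,0,0,0],[0,0,0,0,0,0],[0,0,0,0,0,0],[0,0,0,0,0,0],[0,0,0,0,0,0],[0,0,0,0,0,0],[0,0,0,0,0,0]],
  ],
  gripper=-0.6,
  squeeze=12,
)

```text
t: 4.62
tool_pos: [0.4902, -0.2287, 0.0202]
orientation: [1.765, 2.599, -0.0]
force: [-0.0, -0.4, 0.1]
opening: 0.019
gripper_force: 0.0
```

```bash
python3 - <<'E'
from h import *
s=monitor.read_state(); a=eyes.read_camera("wrist"); b=eyes.read_camera("side"); t=eyes.read_camera("top")
cv2.imwrite("pics/w2r.png",a);cv2.imwrite("pics/s2r.png",b);cv2.imwrite("pics/t2r.png",t)
print(s["opening"],s["gripper_force"])
o=np.zeros((600,800,3),np.uint8); o[:300,:480]=cv2.resize(a,(480,300)); o[300:,:400]=cv2.resize(b[110:210,290:424-1],(400,300)); o[300:,400:]=cv2.resize(t[160:260,340:473],(400,300))
cv2.imwrite("pics/c2.png",o)
E
```

```text
0.018966340586398643 0.0
```

View pics/c2.png

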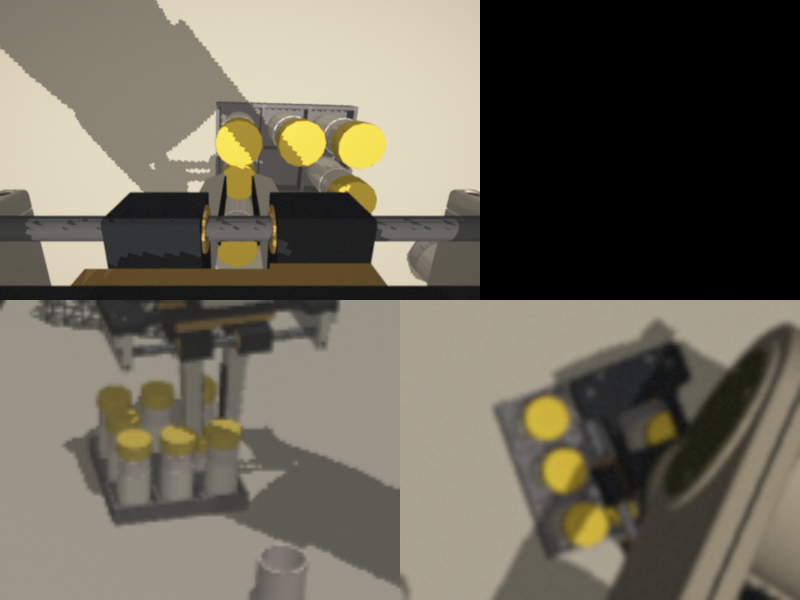

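```bash
python3 - <<'E'
from h import *
s=monitor.read_state(); c=cam("wrist"); a=cv2.imread("pics/w2r.png")
print(proj("wrist",(.490,-.2285,.044),c),proj("wrist",s["tool_pos"],c),"jar corner",proj("wrist",(.490-.0136,-.2285+.0355,.072),c))
for z in(.044,.05,.06): print([ray("wrist",317,v,z,c).round(4) for v in(225,235,245,260)])
o=cv2.resize(a[120:370,220:420],(480,600),interpolation=cv2.INTER_CUBIC); cv2.imwrite("pics/w2c.png",o)
E
```

```text
[320.27146365 240.99253795] [320.20441507 227.36537142] jar corner [321.78185039 187.29931653]
[array([ 0.4846, -0.2201,  0.044 ]), array([ 0.4869, -0.2258,  0.044 ]), array([ 0.4892, -0.2315,  0.044 ]), array([ 0.4927, -0.2404,  0.044 ])]
[array([ 0.4839, -0.2181,  0.05  ]), array([ 0.486 , -0.2236,  0.05  ]), array([ 0.4883, -0.2292,  0.05  ]), array([ 0.4916, -0.2377,  0.05  ])]
[array([ 0.4826, -0.2149,  0.06  ]), array([ 0.4847, -0.22  ,  0.06  ]), array([ 0.4867, -0.2253,  0.06  ]), array([ 0.4899, -0.2333,  0.06  ])]
```

View pics/w2c.png

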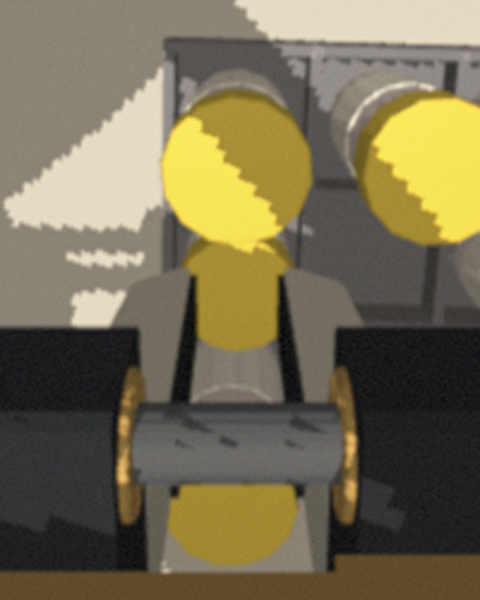

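```bash
python3 - <<'E'
from h import *
s=monitor.read_state(); m,R,t=c=cam("wrist"); T=s["tool_pos"]; Rt=cv2.Rodrigues(s["orientation"])[0]
print("cam pos in tool",Rt.T@(-R.T@t-T),"R",(R@Rt).round(3),m["fx"])
# project finger edges in tool frame for various z behind tip
for d in(0,-.02,-.04,-.06):
  print(d,[proj("wrist",T+Rt@np.array([x,y,d]),c).round(0) for x in(-.0075,.0075) for y in(-.0095,.0095)])
E
```

```text
cam pos in tool [ 0.0698406  -0.00126264 -0.19572585] R [[ 0.001  1.    -0.   ]
 [-0.967  0.001 -0.257]
 [-0.257  0.     0.967]] 317.20277662422296
0 [array([306., 238.]), array([335., 238.]), array([306., 216.]), array([335., 216.])]
-0.02 [array([304., 250.]), array([336., 251.]), array([304., 227.]), array([337., 227.])]
-0.04 [array([303., 266.]), array([338., 266.]), array([303., 240.]), array([339., 240.])]
-0.06 [array([301., 285.]), array([341., 285.]), array([300., 256.]), array([341., 256.])]
```

The fingers closed to the commanded 19 mm without touching anything. In the wrist view they occlude the cap, and the visible finger ends match points about 30 mm behind the reported TCP. So the real fingertips are above the cap. I'll reopen, go lower and watch the force.

Emit:
arm_command(
  deltas=[
    [[0,0,0,0,0,0],[0,0,0,0,0,0],[0,0,0,0,0,0],[0,0,0,0,0,0],[0,0,-0.4,0,0,0],[0,0,-0.4,0,0,0],[0,0,-0.4,0,0,0],[0,0,-0.4,0,0,0],[0,0,-0.4,0,0,0],[0,0,0,0,0,0],[0,0,0,0,0,0]],
  ],
  gripper=0.16,
)

```text
t: 5.68
tool_pos: [0.4898, -0.2284, -0.0004]
orientation: [-1.764, -2.598, 0.0]
force: [-0.7, 0.3, 0.8]
opening: 0.0536
gripper_force: 0.0
```

```bash
python3 - <<'E'
from h import *
s=monitor.read_state(); c=cam("wrist"); a=eyes.read_camera("wrist"); b=eyes.read_camera("side")
print(s["tool_pos"],s["force"],s["opening"],proj("wrist",(.490,-.2285,.044),c), "side tip",proj("side",s["tool_pos"]))
o=np.zeros((600,800,3),np.uint8); o[:,:480]=cv2.resize(a[120:370,220:420],(480,600)); o[:300,480:]=cv2.resize(b[100:200,290:397-1],(320,300)); cv2.imwrite("pics/c3.png",o)
E
```

```text
[ 4.89790716e-01 -2.28424360e-01 -4.01228509e-04] [-0.72768543  0.27569374  0.76541716] 0.053601222853132846 [320.95299927 256.53309282] side tip [358.91020783 168.10574216]
```

View pics/c3.png

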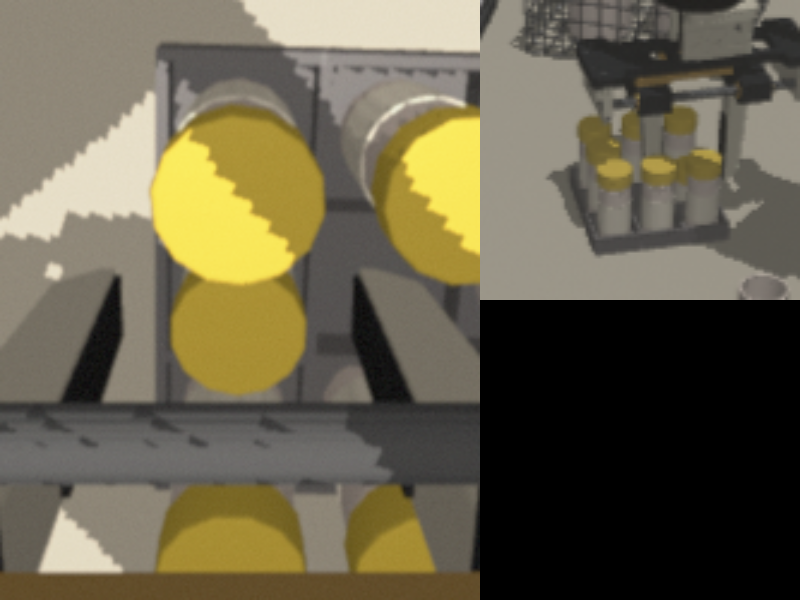

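```bash
python3 - <<'E'
from h import *
s=monitor.read_state(); T=s["tool_pos"]; R=cv2.Rodrigues(s["orientation"])[0]
for z in(0,.01,.02,.025,.03,.035,.04):
  q=T-R[:,1]*.0355*np.sign(R[0,1]); print(z,q.round(3)[:2],proj("side",(q[0],q[1],z)).round(1), [proj("wrist",T+R@np.array([.0075,y,-z])).round(0) for y in(-.027,.027)])
E
```

```text
0 [ 0.457 -0.242] [371.5 166.2] [array([278., 216.]), array([362., 216.])]
0.01 [ 0.457 -0.242] [371.7 163.1] [array([277., 221.]), array([364., 221.])]
0.02 [ 0.457 -0.242] [371.9 159.9] [array([274., 227.]), array([367., 227.])]
0.025 [ 0.457 -0.242] [372.  158.3] [array([273., 230.]), array([368., 230.])]
0.03 [ 0.457 -0.242] [372.1 156.7] [array([272., 233.]), array([369., 233.])]
0.035 [ 0.457 -0.242] [372.2 155.1] [array([271., 236.]), array([371., 236.])]
0.04 [ 0.457 -0.242] [372.4 153.5] [array([269., 240.]), array([372., 240.])]
```

Emit:
arm_command(
  deltas=[
    [[0,0,0.4,0,0,0],[0,0,0,0,0,0],[0,0,0,0,0,0],[0,0,0,0,0,0],[0,0,0,0,0,0],[0,0,0,0,0,0],[0,0,0,0,0,0],[0,0,0,0,0,0]],
  ],
  gripper=-0.6,
  squeeze=8,
)

```text
t: 6.45
tool_pos: [0.4904, -0.2287, 0.0043]
orientation: [1.765, 2.599, 0.0]
force: [-0.1, -0.1, 3.1]
opening: 0.0295
gripper_force: 8.0
```

Emit:
arm_command(
  deltas=[
    [[0,0,0,0,0,0],[0,0,0.5,0,0,0],[0,0,1,0,0,0],[0,0,1.5,0,0,0],[0,0,1.5,0,0,0],[0,0,2,0,0,0],[0,0,2,0,0,0],[0,0,2,0,0,0],[0,0,1.5,0,0,0],[0,0,0.5,0,0,0],[0,0,0,0,0,0]],
  ],
  squeeze=14,
)

```text
t: 7.37
tool_pos: [0.4913, -0.2293, 0.1314]
orientation: [1.763, 2.596, 0.0]
force: [0.1, 0.5, -1.1]
opening: 0.0295
gripper_force: 14.0
```

```bash
python3 - <<'E'
from h import *
s=monitor.read_state(); a=eyes.read_camera("wrist"); b=eyes.read_camera("side")
print(s["tool_pos"],s["force"],s["opening"],s["gripper_force"],"bottom/top in side",proj("side",s["tool_pos"]),proj("side",s["tool_pos"]+[0,0,.04]))
o=np.zeros((600,800,3),np.uint8); o[:300,:480]=cv2.resize(a,(480,300)); o[300:,:480]=cv2.resize(b[70:195,270:470],(480,300)); cv2.imwrite("pics/c4.png",o)
E
```

```text
[ 0.49132649 -0.22930721  0.13141975] [ 0.10655059  0.45380283 -1.08079293] 0.029533934300450752 13.99909257888794 bottom/top in side [360.51399905 123.60783006] [361.22864426 108.86473598]
```

View pics/c4.png

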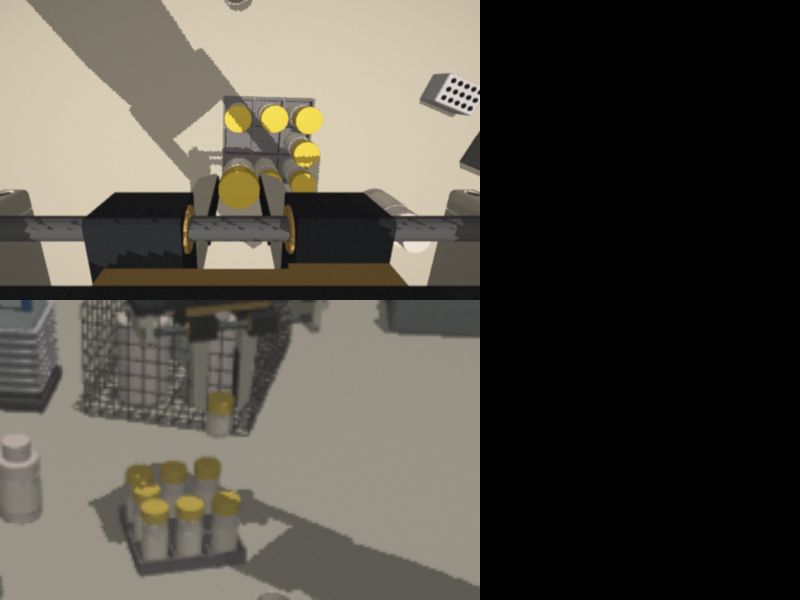

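The pot is held upright at (362,118) in the side view and every tall jar is still in its cell. Next I carry it to the tray.

Emit:
arm_command(
  deltas=[
    [[0.3,1.5,0,0,0,2],[0.5,2.5,0,0,0,4],[0.6,3.2,0,0,0,4.3],[0.6,3.2,0,0,0,4.3],[0.6,3.2,0,0,0,4.3],[0.6,3.2,0,0,0,4.3],[0.6,3.2,0,0,0,4.3],[0.6,3.2,0,0,0,4.3],[0.6,3.2,0,0,0,4.3],[0.6,3.2,0,0,0,4.3],[0.6,3.2,0,0,0,4.3],[0.6,3.2,0,0,0,4.3]],
  ],
)

```text
t: 8.47
tool_pos: [0.557, 0.1328, 0.1272]
orientation: [-0.522, -3.095, 0.002]
force: [0.6, 0.4, -1.2]
opening: 0.0293
gripper_force: 14.0
```

Emit:
arm_command(
  deltas=[
    [[0.6,3.2,0,0,0,4.3],[0.6,3.2,0,0,0,3],[0.4,1.8,0,0,0,0],[0,0,0,0,0,0],[0,0,0,0,0,0],[0,0,0,0,0,0]],
  ],
)

```text
t: 8.97
tool_pos: [0.5733, 0.2125, 0.1276]
orientation: [-0.33, -3.122, 0.002]
force: [-0.1, -0.1, -1.4]
opening: 0.0296
gripper_force: 14.0
```

Emit:
arm_command(
  deltas=[
    [[0.3,0.7,0,0,0,1.5],[0,0,-1.5,0,0,0],[0,0,-2,0,0,0],[0,0,-2,0,0,0],[0,0,-1.5,0,0,0],[0,0,-1,0,0,0],[0,0,-0.8,0,0,0],[0,0,-0.4,0,0,0],[0,0,0,0,0,0],[0,0,0,0,0,0]],
  ],
)

```text
t: 9.8
tool_pos: [0.5777, 0.2204, 0.0378]
orientation: [0.289, 3.127, 0.001]
force: [-0.5, 0.4, -0.5]
opening: 0.0296
gripper_force: 14.0
```

Emit:
arm_command(
  deltas=[
    [[0,0,-0.2,0,0,0],[0,0,-0.2,0,0,0],[0,0,-0.2,0,0,0],[0,0,-0.2,0,0,0],[0,0,0,0,0,0],[0,0,0,0,0,0]],
  ],
)

```text
t: 10.3
tool_pos: [0.577, 0.2203, 0.0289]
orientation: [-0.289, -3.128, 0.0]
force: [0.2, -0.2, -0.4]
opening: 0.0293
gripper_force: 14.0
```

Emit:
arm_command(
  deltas=[
    [[0,0,-0.15,0,0,0],[0,0,-0.15,0,0,0],[0,0,-0.15,0,0,0],[0,0,-0.15,0,0,0],[0,0,0,0,0,0],[0,0,0,0,0,0]],
  ],
)

```text
t: 10.8
tool_pos: [0.577, 0.2203, 0.0229]
orientation: [-0.289, -3.128, 0.0]
force: [-0.3, 0.0, -0.4]
opening: 0.0292
gripper_force: 14.0
```

Emit:
arm_command(
  deltas=[
    [[0,0,-0.1,0,0,0],[0,0,-0.1,0,0,0],[0,0,-0.1,0,0,0],[0,0,0,0,0,0],[0,0,0,0,0,0]],
  ],
)

```text
t: 11.22
tool_pos: [0.5771, 0.2203, 0.02]
orientation: [-0.289, -3.128, 0.0]
force: [-0.3, 0.9, -0.8]
opening: 0.0293
gripper_force: 14.0
```

Emit:
arm_command(
  deltas=[
    [[0,0,-0.1,0,0,0],[0,0,0,0,0,0],[0,0,0,0,0,0]],
  ],
)

```text
t: 11.47
tool_pos: [0.5771, 0.2204, 0.0191]
orientation: [-0.289, -3.128, 0.0]
force: [0.2, -0.2, 1.3]
opening: 0.0295
gripper_force: 14.0
```

Emit:
arm_command(
  deltas=[
    [[0,0,-0.1,0,0,0],[0,0,0,0,0,0],[0,0,0,0,0,0]],
  ],
)

```text
t: 11.72
tool_pos: [0.5774, 0.2204, 0.0184]
orientation: [0.289, 3.128, 0.0]
force: [0.6, -0.2, 0.7]
opening: 0.0296
gripper_force: 14.0
```

Emit:
arm_command(
  deltas=[
    [[0,0,-0.1,0,0,0],[0,0,0,0,0,0],[0,0,0,0,0,0]],
  ],
)

```text
t: 11.97
tool_pos: [0.5781, 0.2206, 0.0183]
orientation: [0.289, 3.127, 0.001]
force: [0.1, -0.6, 5.8]
opening: 0.0293
gripper_force: 14.0
```

Emit:
arm_command(
  deltas=[
    [[0,0,0.1,0,0,0],[0,0,0,0,0,0]],
  ],
)

```text
t: 12.13
tool_pos: [0.5773, 0.2204, 0.0183]
orientation: [0.289, 3.128, 0.0]
force: [-0.0, 0.4, 5.0]
opening: 0.0297
gripper_force: 14.0
```

Emit:
arm_command(
  deltas=[
    [[0,0,0,0,0,0],[0,0,0,0,0,0],[0,0,0,0,0,0],[0,0,0,0,0,0],[0,0,0,0,0,0],[0,0,0.5,0,0,0],[0,0,1,0,0,0],[0,0,1.5,0,0,0],[0,0,2,0,0,0],[0,0,2.5,0,0,0],[0,0,2.5,0,0,0],[0,0,0,0,0,0]],
  ],
  gripper=-0.05,
)

```text
t: 13.13
tool_pos: [0.581, 0.2215, 0.126]
orientation: [0.288, 3.119, 0.006]
force: [0.8, 0.5, 1.2]
opening: 0.044
gripper_force: 0.0
```

Emit:
arm_command(
  deltas=[
    [[-0.7,-1.5,0,0,0,0],[-1.3,-2.5,0,0,0,0],[-1.5,-3,0,0,0,0],[-1.5,-3,0,0,0,0],[-1.2,-2.2,0,0,0,0],[-0.4,-1.2,0,0,0,0],[0,0,0,0,0,0],[0,0,0,0,0,0]],
  ],
  gripper=-0.3,
)

```text
t: 13.8
tool_pos: [0.5119, 0.0864, 0.119]
orientation: [0.291, 3.126, 0.001]
force: [0.1, 0.2, -0.3]
opening: 0.0321
gripper_force: 0.0
```

```bash
cat > pots.py <<'E'
from h import *
F=np.array([.5515,.2955]);a=np.radians(-10.6);X=np.array([np.cos(a),np.sin(a)]);Y=np.array([-X[1],X[0]])
s=monitor.read_state(); print(s["t"],s["tool_pos"],s["opening"])
for n in("side","top"):
    c=cam(n); im=eyes.read_camera(n); cv2.imwrite("pics/p_%s.png"%n,im)
    mk=cv2.inRange(cv2.cvtColor(im,cv2.COLOR_BGR2HSV),(18,110,60),(35,255,255))
    k,l,st,ce=cv2.connectedComponentsWithStats(mk)
    for i in range(1,k):
        if st[i,4]>40:
            w=ray(n,*ce[i],.054 if n=="side" else .058,c)[:2]; d=w-F
            if abs(d@X)<.14 and -.2<d@Y<.03: print(n,ce[i].round(),st[i,2:],w.round(4),"fence",(d@X).round(4),(d@Y).round(4))
E
python3 pots.py; python3 - <<'E'
from h import *
s=monitor.read_state(); c=cam("wrist"); a=eyes.read_camera("wrist"); cv2.imwrite("pics/w5.png",a)
b=cv2.imread("pics/p_side.png")
print(proj("wrist",(.5122,.0861,.045),c),[proj("wrist",p,c).round() for p in((.5656,.076,.045),(.4589,.0963,.045))])
o=np.zeros((600,800,3),np.uint8); o[:400,:640]=a; o[400:,:333]=cv2.resize(b[220:345,230:438],(333,200)); cv2.imwrite("pics/c5.png",o)
E
```

```text
13.8 [0.51192731 0.08638614 0.11896479] 0.032126050337033515
side [277. 252.] [ 15  15 179] [0.6139 0.1695] fence 0.0845 -0.1124
side [326. 262.] [ 15  15 190] [0.5166 0.1817] fence -0.0134 -0.1183
side [290. 275.] [ 16  16 200] [0.5764 0.224 ] fence 0.0377 -0.0657
side [347. 298.] [ 17  18 230] [0.4676 0.2612] fence -0.0762 -0.0492
[318.78148228 201.24710635] [array([319., 258.]), array([319., 138.])]
```

View pics/c5.png

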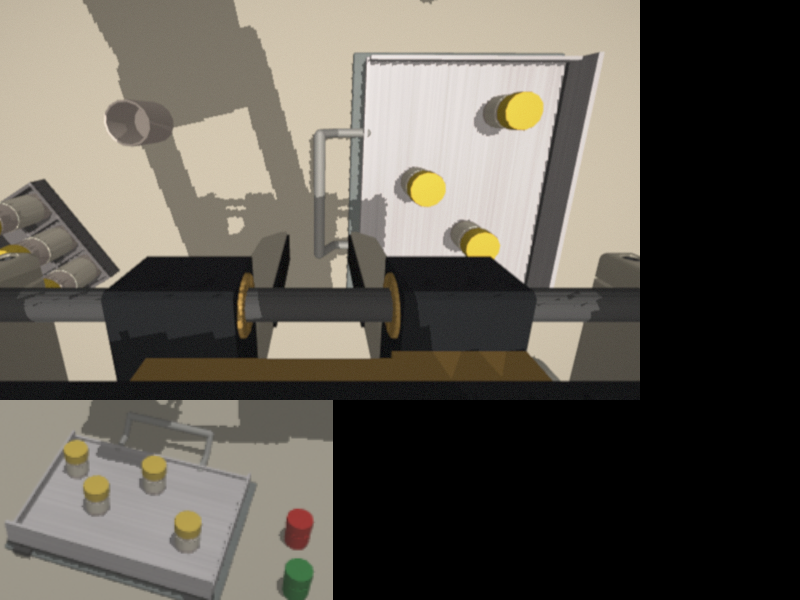

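The stray stands upright at fence (0.038, -0.066), and the four pots' x positions are at least 47 mm apart. The handle bar is at u≈320 between the fingers.

Emit:
arm_command(
  deltas=[
    [[0,0,-1.5,0,0,0],[0,0,-2,0,0,0],[0,0,-2,0,0,0],[0,0,-2,0,0,0],[0,0,-2,0,0,0],[0,0,-1.2,0,0,0],[0,0,-0.7,0,0,0],[0,0,-0.5,0,0,0],[0,0,-0.2,0,0,0],[0,0,0,0,0,0]],
  ],
)

```text
t: 14.78
tool_pos: [0.5117, 0.0866, -0.0025]
orientation: [0.289, 3.128, 0.0]
force: [0.7, -0.5, 0.2]
opening: 0.0327
gripper_force: 0.0
```

Emit:
arm_command(
  deltas=[
    [[0,0,0,0,0,0],[0,0,0,0,0,0],[0,0,0,0,0,0],[0,0,0,0,0,0],[0,0,0,0,0,0]],
  ],
  gripper=-0.95,
  squeeze=20,
)

```text
t: 15.2
tool_pos: [0.5121, 0.0878, -0.0021]
orientation: [0.289, 3.126, 0.004]
force: [2.4, 7.6, -1.5]
opening: 0.0093
gripper_force: 20.0
```

Emit:
arm_command(
  deltas=[
    [[0.02,0.12,0,0,0,0],[0.01,0.051,0.354,0,0,0],[0.01,0.051,0.354,0,0,0],[0.01,0.051,0.354,0,0,0],[0.013,0.069,0.351,0,0,0],[0.013,0.069,0.351,0,0,0],[0.013,0.069,0.351,0,0,0],[0.012,0.065,0.261,0,0,0],[0.012,0.065,0.261,0,0,0],[0.012,0.065,0.261,0,0,0],[0.012,0.065,0.261,0,0,0],[0,0,0,0,0,0]],
  ],
)

```text
t: 16.2
tool_pos: [0.513, 0.0938, 0.0294]
orientation: [0.289, 3.127, 0.0]
force: [5.1, 1.2, -3.3]
opening: 0.0093
gripper_force: 20.0
```

Emit:
arm_command(
  deltas=[
    [[0.012,0.062,0.206,0,0,0],[0.012,0.062,0.206,0,0,0],[0.012,0.062,0.206,0,0,0],[0.012,0.062,0.206,0,0,0],[0.012,0.062,0.206,0,0,0],[0.013,0.072,0.202,0,0,0],[0.013,0.072,0.202,0,0,0],[0.013,0.072,0.202,0,0,0],[0.013,0.072,0.202,0,0,0],[0.013,0.072,0.202,0,0,0],[0,0,0,0,0,0],[0,0,0,0,0,0]],
  ],
)

```text
t: 17.2
tool_pos: [0.5142, 0.0999, 0.0493]
orientation: [0.289, 3.127, -0.001]
force: [5.0, -1.7, -2.0]
opening: 0.0094
gripper_force: 20.0
```

Emit:
arm_command(
  deltas=[
    [[0.015,0.082,0.198,0,0,0],[0.015,0.082,0.198,0,0,0],[0.015,0.082,0.198,0,0,0],[0.015,0.082,0.198,0,0,0],[0.015,0.082,0.198,0,0,0],[0.017,0.091,0.194,0,0,0],[0.017,0.091,0.194,0,0,0],[0.017,0.091,0.194,0,0,0],[0.017,0.091,0.194,0,0,0],[0.017,0.091,0.194,0,0,0],[0,0,0,0,0,0]],
  ],
)

```text
t: 18.12
tool_pos: [0.5154, 0.1082, 0.0691]
orientation: [0.289, 3.128, -0.002]
force: [3.8, -5.8, 0.4]
opening: 0.0092
gripper_force: 20.0
```

Emit:
arm_command(
  deltas=[
    [[0.019,0.101,0.189,0,0,0],[0.019,0.101,0.189,0,0,0],[0.019,0.101,0.189,0,0,0],[0.019,0.101,0.189,0,0,0],[0.019,0.101,0.189,0,0,0],[0.02,0.109,0.185,0,0,0],[0.02,0.109,0.185,0,0,0],[0.02,0.109,0.185,0,0,0],[0.02,0.109,0.185,0,0,0],[0,0,0,0,0,0],[0,0,0,0,0,0]],
  ],
)

```text
t: 19.03
tool_pos: [0.5171, 0.117, 0.0858]
orientation: [-0.29, -3.128, 0.004]
force: [2.6, -8.3, 2.1]
opening: 0.009
gripper_force: 20.0
```

```bash
python3 - <<'E'
from h import *
F=np.array([.5515,.2955]);a=np.radians(-10.6);X=np.array([np.cos(a),np.sin(a)]);Y=np.array([-X[1],X[0]]);th=.435
def P(x,y,z=.036):
    h=F+x*X+(y*np.cos(th)+(z+.004)*np.sin(th))*Y; return (*h,.014-y*np.sin(th)+(z+.004)*np.cos(th))
c=cam("side")
for x in(.085,.038,-.013,-.076): print(x,[proj("side",P(x,y),c).round() for y in(-.015,-.05,-.11)])
im=eyes.read_camera("side"); cv2.imwrite("pics/s6.png",im)
mk=cv2.inRange(cv2.cvtColor(im,cv2.COLOR_BGR2HSV),(18,110,60),(35,255,255))
k,l,st,ce=cv2.connectedComponentsWithStats(mk)
for i in range(1,k):
    if st[i,4]>40 and ce[i][1]>210: print(ce[i].round(),st[i,2:])
E
```

```text
0.085 [array([249., 295.]), array([256., 276.]), array([268., 246.])]
0.038 [array([274., 302.]), array([281., 283.]), array([292., 252.])]
-0.013 [array([301., 310.]), array([308., 290.]), array([319., 258.])]
-0.076 [array([337., 320.]), array([343., 300.]), array([353., 267.])]
[248. 297.] [ 17  17 237]
[273. 304.] [ 18  17 236]
[301. 312.] [ 18  19 249]
[336. 322.] [ 18  19 258]
[431. 396.] [ 16   8 100]
```

All four pots are against the fence: each blob is within 2 px of its predicted place. Now I lower the tray along the reverse arc.

Emit:
arm_command(
  deltas=[
    [[-0.041,-0.218,-0.369,0,0,0],[-0.041,-0.218,-0.369,0,0,0],[-0.047,-0.252,-0.473,0,0,0],[-0.047,-0.252,-0.473,0,0,0],[-0.043,-0.228,-0.485,0,0,0],[-0.043,-0.228,-0.485,0,0,0],[-0.038,-0.204,-0.496,0,0,0],[-0.038,-0.204,-0.496,0,0,0],[-0.034,-0.179,-0.506,0,0,0],[-0.034,-0.179,-0.506,0,0,0],[-0.029,-0.155,-0.514,0,0,0],[-0.029,-0.155,-0.514,0,0,0]],
  ],
)

```text
t: 20.08
tool_pos: [0.5124, 0.0935, 0.0282]
orientation: [-0.289, -3.128, 0.0]
force: [2.5, -3.7, -0.7]
opening: 0.0094
gripper_force: 20.0
```

Emit:
arm_command(
  deltas=[
    [[-0.016,-0.086,-0.348,0,0,0],[-0.016,-0.086,-0.348,0,0,0],[-0.016,-0.086,-0.348,0,0,0],[-0.01,-0.052,-0.264,0,0,0],[-0.01,-0.052,-0.264,0,0,0],[-0.01,-0.052,-0.264,0,0,0],[-0.01,-0.052,-0.264,0,0,0],[0,0,0,0,0,0]],
  ],
)

```text
t: 20.75
tool_pos: [0.5113, 0.0892, 0.0071]
orientation: [-0.289, -3.128, -0.0]
force: [1.4, -2.2, -1.3]
opening: 0.0091
gripper_force: 20.0
```

Emit:
arm_command(
  deltas=[
    [[-0.006,-0.031,-0.213,0,0,0],[-0.006,-0.031,-0.213,0,0,0],[-0.006,-0.031,-0.213,0,0,0],[-0.006,-0.031,-0.213,0,0,0],[-0.006,-0.031,-0.17,0,0,0],[0,0,0,0,0,0],[0,0,0,0,0,0]],
  ],
)

```text
t: 21.33
tool_pos: [0.5115, 0.088, -0.0019]
orientation: [0.289, 3.128, 0.001]
force: [-2.4, -0.4, 5.3]
opening: 0.0091
gripper_force: 20.0
```

Force z is now +5 N at the starting height, so the tray is flat. I release and rise.

Emit:
arm_command(
  deltas=[
    [[0,0,0,0,0,0],[0,0,0,0,0,0],[0,0,0,0,0,0],[0,0,0,0,0,0],[0,0,0.5,0,0,0],[0,0,1,0,0,0],[0,0,2,0,0,0],[0,0,2,0,0,0],[0,0,2,0,0,0],[0,0,2,0,0,0],[0,0,1,0,0,0],[0,0,0,0,0,0]],
  ],
  gripper=-0.35,
)

```text
t: 22.33
tool_pos: [0.5137, 0.0878, 0.1063]
orientation: [0.288, 3.122, 0.002]
force: [0.4, 0.4, 0.4]
opening: 0.0301
gripper_force: 0.0
```

```bash
python3 pots.py
```

```text
22.3333 [0.51371938 0.08777447 0.10625233] 0.03012231053007852
side [253. 291.] [ 17  17 220] [0.6329 0.2708] fence 0.0845 -0.0093
side [277. 298.] [ 16  17 225] [0.5873 0.2794] fence 0.0382 -0.0092
side [305. 306.] [ 16  18 228] [0.5366 0.289 ] fence -0.0135 -0.0091
side [340. 315.] [ 18  18 244] [0.475  0.3006] fence -0.0761 -0.0091
top [178. 156.] [ 15  15 170] [0.634  0.2662] fence 0.0865 -0.0136
```

```bash
python3 -c "
from plant import ticket; print(ticket.close_job())"
```

```text
the job is handed in; nothing more can be done
None
```

The job is handed in (no verdict was returned): the stray went from the rack to the tray, the tray was raised to an estimated 0.43 rad (step 2 needs 0.38, stop 0.45) and lowered flat, and the last side image shows all four pots in one row at the fence.

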